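Latch a sanding block into its rack

ROBOT

A 6-joint arm with a two-finger parallel gripper is mounted at the origin on the work surface. World frame = base frame: x ahead of the robot, y to its left, z up, the work surface at z = 0. Lengths are in m, angles in rad, forces in N, time in s.
With the tool pointing down it reaches from about 0.35 to 0.975 m from the base axis. Payload 4.9 kg.
Tool frame: the origin (TCP) lies at the very end of the fingers, on their centre line; the grasp point (between the pads) lies 19 mm behind it (manip.grip_depth is the distance from the TCP to the grasp point, in m); z points along the fingers, x is the direction in which the jaws open and shut, and the axes are right-handed (so a half turn about z gives the same grasp; the last joint's range is limited). The gripper opens to 85 mm and grips with 20 to 120 N. Pads are 22 mm wide; open, the fingers measure 114 mm over their backs; the gripper's body (76 mm by 85 mm) begins 54 mm behind the grasp point. The pads swing forward as they close: fully open they stand 13 mm farther back than shut.
Start: joints at [1.077, 0.053, 1.613, -0, 1.476, -0.119], TCP at [0.229, 0.582, 0.231] pointing down, gripper open.
Joint ranges: [-3.01, 3.01], [-1.01, 2.22], [0.06, 2.58], [-1.02, 4.17], [0.09, 2.62], [-3.14, 3.14]. Speed limits (rad/s): [2.57, 2.57, 3.14, 3.14, 3.14, 3.14].

INTERFACE

Orientations are given as a unit quaternion [w, x, y, z].
In Python, from plant import manip gives the robot as it stands. The module is installed in compiled form; this text tells all that it offers.
- The arm moves only by the shell command python3 -m crank 'ROWS' [OPENING]. ROWS is JSON, a list of rows, each a list of 4 numbers: the shift along the tool's x, y, z in cm, then the turn about the tool's z in units of 6 degrees (1.0 is 6 degrees). A call has 1 to 10 rows; each row shifts and turns the commanded pose from where the row before left it, along the tool's axes as they then stand; what a row does not reach is not made up. A row lasts 1/12 s, in which the tool goes at most 41.7 mm and 7.16 degrees, less where a joint would pass 70% of its speed; a pose out of reach is approached as far as the arm can. A call with a gripper value outside its range is refused whole. OPENING is the opening, from 0 (shut) to 1 (fully open), set as the call begins (- or left out, the last holds). The fingers move at their own pace and stop on an object; the grip force is fixed at half the most. Time passes only in rows, so rows that do not move let the fingers close. It gives the time, the measured TCP pose, the force and the opening at its end, in the units of the state.
- manip.state(): the state, without advancing time (a new reading comes with each control period).
- manip.grab_frame(name): name is "scene" or "top" or "wrist"; returns a dict with "img" (384x512x3 uint8, red, green, blue), "intrinsics" (3x3 intrinsics, pixels), "position" and "orientation" of the camera in the world. Camera axes: x right, y up, looking along -z (the intrinsics and any distortion apply to the point x, -y, -z); pixel columns grow to the right and rows downward; lengths in m; the calibration is good to about 2 mm. A picture is of the moment at which its call begins. There is no depth.
- manip.job_done(): hands the job in, once; it reports no verdict.
The state is a dict: "time": time; "joint_pos": joint angles; "joint_vel": joint speeds; "joint_efforts": joint torques, N m; "tool_pos": TCP position; "tool_rot": TCP orientation; "contact_force": force on the tool from outside, world axes, zero at the start; "ft_torque": the same for the moment, N m; "gripper_width": opening from 0.0 (shut) to 1.0 (fully open).
Only numpy, scipy, OpenCV 4.12 (cv2) and the standard library are available. Lean on these libraries where they do the work, as an engineer would, in place of code of your own. Each camera call takes 0.05 s, during which the arm holds its last target.

TASK

Put the loose sanding block with the straight grip rib away in the empty bay of the rack: press that bay's sprung latch open with the end of the block, lower the block flat onto the bay floor and let the latch snap back over it. Leave the two stored blocks where they are, with their latches closed, and do not disturb the other things on the bench.

Things in the scene. Friction and masses are not known exactly. Their poses are not given: they have to be found in the camera images.
- block: Loose wooden sanding block standing on its cork sole on the bench. Foot 90 (x) x 24 (y) mm, 36 high with flat shoulders; on top, centred, a straight grip rib 50 (x) x 14 (y) mm that runs from 36 to 68 mm height. Both ends alike. About 0.08 to 0.15 kg. Origin: centre of the underside; x along its length, z up.
- rack: Plywood base board, 165 x 250 x 12 mm, fixed, carrying three like bays side by side, 80 mm apart in y. Any of the three places can be the empty one; the other two hold stored blocks. Origin: under the board, 8 mm from its middle.
- bay_a: The EMPTY bay, fixed. Pocket 94 (x) x 28 (y) mm inside, 14 mm deep: the block's foot fits with 2 mm to spare each side, either way round. Lips on the two long sides and the -x end flare outwards, up to 23 mm above the pocket floor. Origin: centre of the pocket floor; x along the pocket towards its latch at the +x end; z up.
- latch_a (a joint): Hinge angle (rad) of the empty bay's steel latch: 0 closed, 0.5 at most, grows as its top is pushed outwards (bay +x); a spring returns it. About 3 N starts it; a block centred over the pocket holds it open at about 0.2 (7 N). Pushing down on the nose does not open it, its face must be pushed sideways. As the block goes down, the nose snaps over its shoulder in the last 7 mm.
- latch_a_nose (a point): Lower inner edge, mid-width, of the empty bay's square latch nose (22 mm wide, on an upright arm). Closed: x = 38, y = 0, z = 39 mm in the bay's frame, so 9 mm over the pocket and 3 mm above the shoulder of a seated block. The nose's upright face runs from 39 to 57 mm height.
- bay_a_start (a point): Point 18 mm to the -x side of the bay's centre and 27 mm above the pocket floor. A block held in line with the bay with its underside centre here is clear of the lips and 11 mm short of the nose; moved 18 mm along bay +x its end presses the latch open, and it is then over the pocket and can go straight down.
- latch_a_hinge (a point): The latch's hinge axis (along bay y): x = 58, y = 0, z = 8 mm in the bay's frame.
- stored_1: A stored sanding block, same foot as the loose one but with a round knob (24 mm diameter, top at 66 mm) instead of a rib, already latched in another bay. Leave alone. Origin: centre of the underside.
- stored_2: The second stored block, like the first, latched in the remaining bay. Leave alone. Origin: centre of the underside.
- latch_b (a joint): Latch angle of the bay of stored_1, as latch_a; must stay closed (0).
- latch_c (a joint): Latch angle of the bay of stored_2, as latch_a; must stay closed (0).
- jar_big: Bystander: amber varnish jar, 64 mm diameter, 85 mm high, upright. Origin: centre of the underside.
- jar_small: Bystander: smaller amber jar, 52 mm diameter, 65 mm high, upright. Origin: centre of the underside.
- bridge_blank: Bystander: small upright bridge blank, 42 x 6 mm and 30 high on a 20 x 30 mm foot 6 mm thick. Origin: centre of the underside.
- cork_block: Bystander: plain cork slab, 110 x 60 x 35 mm, no grip. Origin: centre of the underside.
- brush: Bystander: flat brush 170 mm long lying on the bench along its x. Origin: centre of the underside.
- chisel: Bystander: chisel about 240 mm long lying on the bench along its x. Origin: near mid-length, at the underside.
Not all that is in view belongs to the job. Leave any pink or red look-alike of the block alone.

How it is judged:
By the outcome, as a careful person would: the job done as asked, in the order asked, and still so for the second after the job is handed in, with the robot touching nothing.
It also fails if it takes over 34 s, if anything falls off the work surface, if the arm or the gripper's body presses on something with over 40 N, if the wrist force passes 120 N, or if a joint passes its speed limit or range.

## Working session

There is one attempt and no reset: what is moved stays moved. The work goes in short steps, Python scripts to look and compute and a shell command to move; the robot and the scene stay as the last step left them, time stands still between calls to the robot, and variables do not carry over. Pictures are saved under pics/ and viewed, and the job is handed in when it is done.

```bash
mkdir -p pics
cat > h.py <<'E'
import numpy as np, cv2, json
from scipy.spatial.transform import Rotation as R
from plant import manip
def q2R(q): return R.from_quat([q[1],q[2],q[3],q[0]]).as_matrix()
def grab(name,fn):
    f=manip.grab_frame(name); cv2.imwrite(f'pics/{fn}.png',f['img'][:,:,::-1])
    np.savez(f'pics/{fn}.npz',img=f['img'],K=f['intrinsics'],p=f['position'],q=f['orientation'],**({'d':f['distortion']} if 'distortion' in f else {}))
    return f
def load(fn): return np.load(f'pics/{fn}.npz')
def ray(d,u,v):
    K=d['K']; c=np.array([(u-K[0,2])/K[0,0],-(v-K[1,2])/K[1,1],-1.]); return q2R(d['q'])@c
def onz(d,u,v,z):
    r=ray(d,u,v); p=d['p']; return p+r*(z-p[2])/r[2]
def proj(d,P):
    K=d['K']; c=q2R(d['q']).T@(np.asarray(P)-d['p']); return (K[0,0]*c[0]/-c[2]+K[0,2], K[1,1]*c[1]/c[2]+K[1,2])
E
python3 - <<'E'
from h import *
s=manip.state(); print({k:np.round(v,3) for k,v in s.items()})
for n in ['scene','top','wrist']:
    f=grab(n,n+'0'); print(n,f.keys(),np.round(f['intrinsics'],1).tolist(),np.round(f['position'],3),np.round(f['orientation'],3))
E
```

```text
{'time': np.float64(0.0), 'joint_pos': array([ 1.077,  0.053,  1.614, -0.   ,  1.476, -0.119]), 'joint_vel': array([ 0.001,  0.   ,  0.002,  0.   , -0.001,  0.001]), 'joint_efforts': array([-1.0000e-03, -3.9368e+01, -3.7018e+01, -0.0000e+00,  7.0000e-03,
        0.0000e+00]), 'tool_pos': array([0.229, 0.581, 0.23 ]), 'tool_rot': array([ 0.   ,  0.826,  0.563, -0.001]), 'contact_force': array([-0.329, -0.497, -0.032]), 'ft_torque': array([ 0.013, -0.03 , -0.033]), 'gripper_width': np.float64(0.998)}
scene dict_keys(['img', 'intrinsics', 'position', 'orientation']) [[488.6, 0.0, 253.7], [0.0, 488.6, 190.0], [0.0, 0.0, 1.0]] [ 1.258 -0.442  1.383] [0.848 0.243 0.138 0.451]
top dict_keys(['img', 'intrinsics', 'position', 'orientation']) [[472.4, 0.0, 252.4], [0.0, 472.4, 196.7], [0.0, 0.0, 1.0]] [0.354 0.015 1.292] [-0.703 -0.053  0.06   0.707]
wrist dict_keys(['img', 'intrinsics', 'position', 'orientation']) [[264.4, 0.0, 254.8], [0.0, 264.4, 193.9], [0.0, 0.0, 1.0]] [0.164 0.607 0.372] [ 0.819 -0.114 -0.075  0.558]
```

View pics/scene0.png

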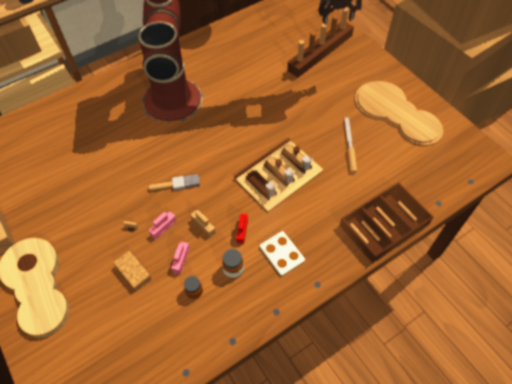

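View pics/top0.png

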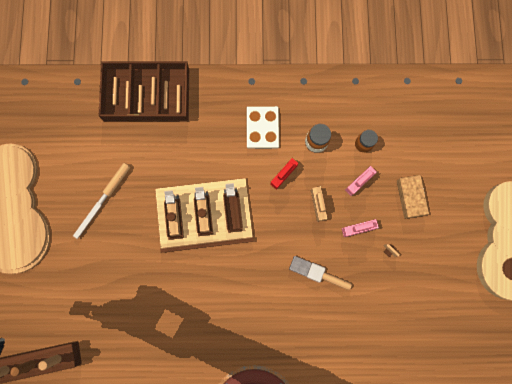

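View pics/wrist0.png

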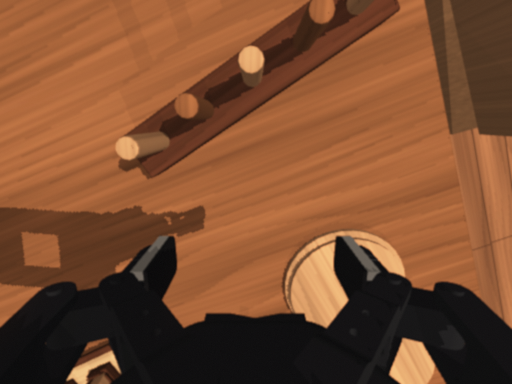

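Candidates in the top view:
- (320,203): wooden block
- (285,174): red look-alike
- (362,180) and (361,228): pink look-alikes
- (414,196): cork slab
- (172,214) and (202,211): stored knob blocks

The bare-wood block at (320,203) fits the description. I'll check it in close crops, along with the bay at (233,208), which looks empty.

Run:
```python
from h import *
a=cv2.imread('pics/top0.png'); 
c1=cv2.resize(a[170:255,150:260],None,fx=5,fy=5,interpolation=cv2.INTER_CUBIC)
cv2.imwrite('pics/c1.png',c1)
c2=cv2.resize(a[150:250,265:385],None,fx=5,fy=5,interpolation=cv2.INTER_CUBIC)
cv2.imwrite('pics/c2.png',c2)
b=cv2.imread('pics/scene0.png')
cv2.imwrite('pics/c3.png',cv2.resize(b[135:285,170:330],None,fx=4,fy=4,interpolation=cv2.INTER_CUBIC)[:600])
d=load('top0')
for n,u,v,z in [('blk',320,200,.036),('bay',233,209,.03)]: print(n,onz(d,u,v,z))
```

```text
blk [ 0.54679075 -0.18098856  0.036     ]
bay [0.52426819 0.05339958 0.03      ]
```

View pics/c1.png

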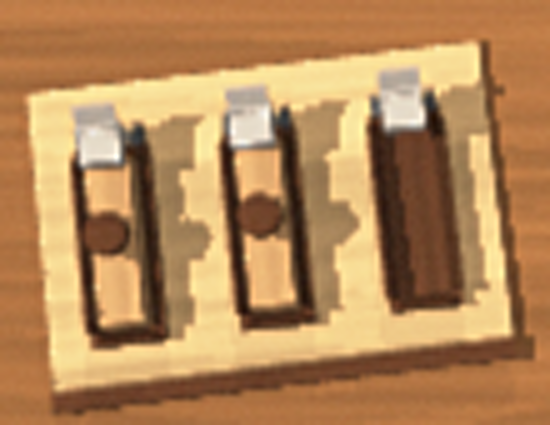

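View pics/c2.png

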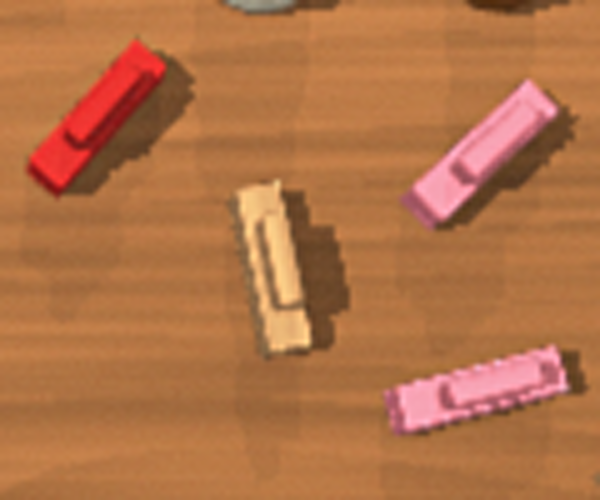

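View pics/c3.png

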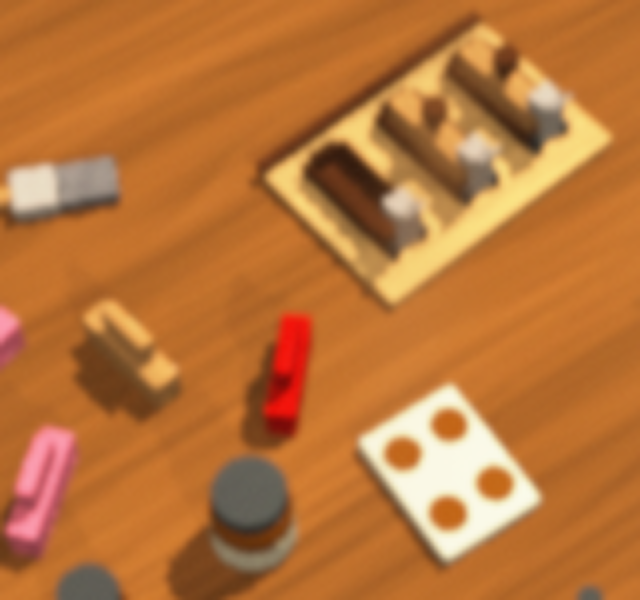

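Both crops confirm it. The bare wooden block with the straight rib is at top (320,203), and the empty dark bay is the rightmost one at (233,208), with its latch towards the far (+x) side. Next I'll get coarse poses from the top view.

```bash
cat >> h.py <<'E'
def yaw(a,b): return np.degrees(np.arctan2(b[1]-a[1],b[0]-a[0]))
E
python3 - <<'E'
from h import *
d=load('top0'); hsv=cv2.cvtColor(d['img'],cv2.COLOR_RGB2HSV)
print(hsv[203,320],hsv[195,317],hsv[203,305])
# block: hand-read shoulder corners from crop
C=[(235,195),(278,182),(311,345),(268,354)]
P=[onz(d,265+(u+.0)/5,150+v/5,.036) for u,v in C]
n1,n2=(P[0]+P[1])/2,(P[2]+P[3])/2
print('blk ctr',(n1+n2)/2,'len',np.linalg.norm(n1-n2),'w',np.linalg.norm(P[0]-P[1]),'yaw',yaw(n2,n1))
# board top corners z=.012
B=[(30,95),(482,42),(515,335),(55,390)]
Q=[onz(d,150+u/5,170+v/5,.012) for u,v in B]
print('board',[np.round(q[:2],4) for q in Q],[np.linalg.norm(Q[i]-Q[(i+1)%4]) for i in range(4)], 'ctr',sum(Q)/4,'yaw',yaw(Q[3],Q[0]),yaw(Q[2],Q[1]),yaw(Q[1],Q[0])-90,yaw(Q[2],Q[3])-90)
w=load('wrist0'); Rw=q2R(w['q']); T=q2R(manip.state()['tool_rot'])
print('look',T.T@(-Rw[:,2]),'up',T.T@Rw[:,1],'pos',T.T@(w['p']-manip.state()['tool_pos']))
E
```

```text
[ 17 121 250] [ 15 134 156] [ 14 160 177]
blk ctr [ 0.53669456 -0.17957499  0.036     ] len 0.0889126411366593 w 0.02452291225240386 yaw 9.875535103046527
board [array([0.5831, 0.2653]), array([0.6117, 0.017 ]), array([ 4.5e-01, -2.0e-04]), array([0.4218, 0.2476])] [np.float64(0.24990532286290681), np.float64(0.16265115970066485), np.float64(0.24937779207976696), np.float64(0.16230290363998537)] ctr [0.5166497 0.1324145 0.012    ] yaw 6.254113962868148 6.068899675427996 6.5826682767843465 6.503543981864098
look [-0.00154865  0.2702992   0.96277513] up [-6.51950496e-04 -9.62776349e-01  2.70298497e-01] pos [-7.15655975e-05 -6.97790733e-02 -1.41752293e-01]
```

```bash
python3 -m crank '[[-2.9,2.75,0.15,0],[-2.9,2.75,0.15,0],[-2.9,2.75,0.15,0],[-2.9,2.75,0.15,0],[-2.9,2.75,0.15,0],[-2.9,2.75,0.15,0],[-2.9,2.75,0.15,0],[-2.9,2.75,0.15,0],[-2.9,2.75,0.15,0],[-2.9,2.75,0.15,0]]' 1; python3 -m crank '[[-2.9,2.75,0.15,0],[-2.9,2.75,0.15,0],[-2.9,2.75,0.15,0],[-2.9,2.75,0.15,0],[-2.9,2.75,0.15,0],[-2.9,2.75,0.15,0],[-2.9,2.75,0.15,0],[-2.9,2.75,0.15,0],[-2.9,2.75,0.15,0],[-1.5,1.4,0,0]]'; python3 -m crank '[[0,0,0,-1],[0,0,0,-1],[0,0,0,-1],[0,0,0,-1],[0,0,0,-1],[0,0,0,-0.2],[0,0,0,0]]'
```

```text
time: 0.98
tool_pos: [0.3786, 0.2093, 0.2161]
tool_rot: [0.0, 0.826, 0.563, 0.0]
contact_force: [1.4, 0.1, 0.1]
gripper_width: 0.999
time: 1.82
tool_pos: [0.5213, -0.1453, 0.2021]
tool_rot: [0.0, 0.827, 0.562, -0.0]
contact_force: [-0.2, -0.3, -0.5]
gripper_width: 1.002
time: 2.4
tool_pos: [0.5207, -0.1414, 0.2025]
tool_rot: [-0.0, 0.645, 0.764, -0.0]
contact_force: [-0.1, -0.2, 0.1]
gripper_width: 0.996
```

Run:
```python
from h import *
grab('wrist','w1'); s=manip.state();T=q2R(s['tool_rot']); print(s['time'],s['tool_pos'],T[:,0],np.degrees(np.arctan2(T[1,0],T[0,0])))
```

```text
2.45 [ 0.52070777 -0.14145581  0.20257215] [-1.66791999e-01  9.85992088e-01  1.76758687e-04] 99.6013513300075
```

View pics/w1.png

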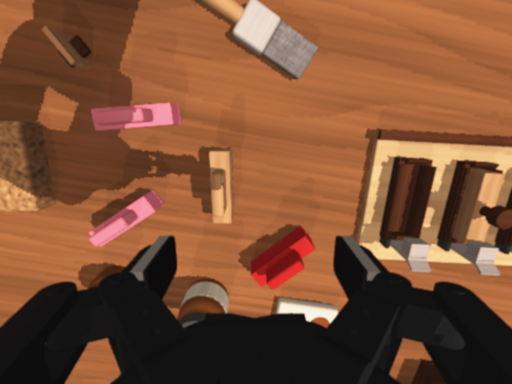

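The wrist view shows the block upright at (220,186) and the empty bay at (408,200), with its nose plate near (412,250). I'll zoom in to measure both.

Run:
```python
from h import *
a=cv2.imread('pics/w1.png')
cv2.imwrite('pics/c4.png',cv2.resize(a[140:235,195:250],None,fx=6,fy=6,interpolation=cv2.INTER_CUBIC))
cv2.imwrite('pics/c5.png',cv2.resize(a[125:280,355:512],None,fx=3.8,fy=3.8,interpolation=cv2.INTER_CUBIC))
```

```text
(no output)
```

View pics/c4.png

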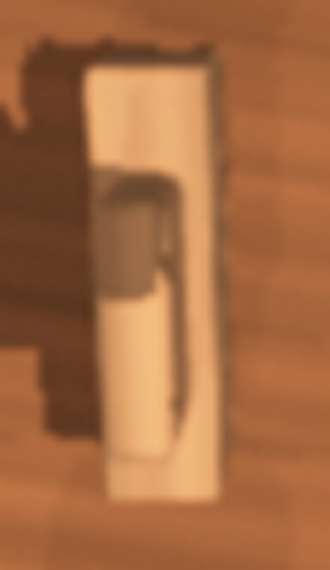

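View pics/c5.png

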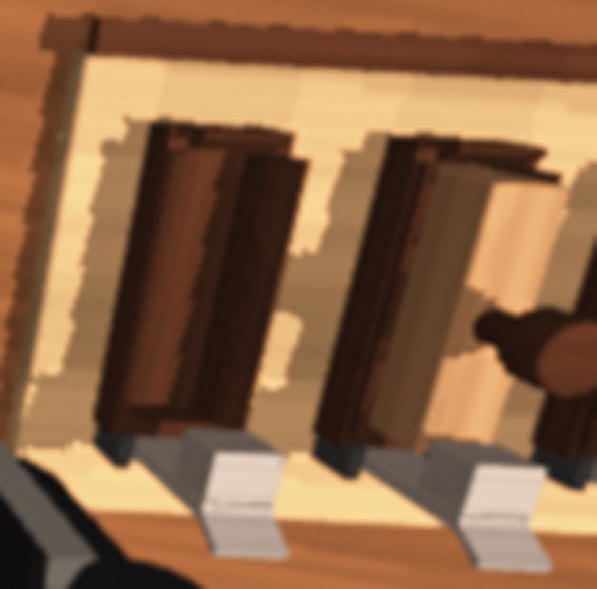

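Run:
```python
from h import *
d=load('w1')
C=[(86,66),(213,66),(219,498),(107,500)]
P=[onz(d,195+u/6-.4,140+v/6-.4,.036) for u,v in C]
n1,n2=(P[0]+P[1])/2,(P[2]+P[3])/2
print('blk ctr',(n1+n2)/2,'len',np.linalg.norm(n1-n2),'w',np.linalg.norm(P[0]-P[1]),np.linalg.norm(P[2]-P[3]),'yaw',yaw(n1,n2),yaw(P[1],P[2]),yaw(P[0],P[3]))
s=manip.state();T=q2R(s['tool_rot'])
for c in [(n1+n2)/2,np.array([.5367,-.1796,0])]: print('tool shift cm',100*T.T@(c-s['tool_pos']))
# rib top corners check: z .068 bottom edge
print(onz(d,195+135/6,140+455/6,.068))
```

```text
blk ctr [ 0.53670584 -0.18003715  0.036     ] len 0.08952799378974582 w 0.024521707966351516 0.02334588043485681 yaw 9.394636634517791 9.015360926603721 9.772018536664172
tool shift cm [-4.07386958  0.9392173  16.65619522]
tool shift cm [-4.0313055   0.94708454 20.25620046]
[ 0.56011153 -0.17640858  0.068     ]
```

```bash
python3 -m crank '[[-2,0.47,0,0],[-2.05,0.47,0,0],[0,0,3,0],[0,0,3,0],[0,0,3,0],[0,0,2,0],[0,0,0,0],[0,0,0,0]]' 0.6
python3 - <<'E'
from h import *
grab('wrist','w2'); s=manip.state();T=q2R(s['tool_rot']); print(s['time'],s['tool_pos'],np.degrees(np.arctan2(T[1,0],T[0,0])))
E
```

```text
time: 3.12
tool_pos: [0.5361, -0.1794, 0.0916]
tool_rot: [-0.001, 0.645, 0.764, -0.0]
contact_force: [-0.2, -0.1, 0.5]
gripper_width: 0.599
3.1667 [ 0.53740557 -0.18000247  0.09363701] 99.68071637932087
```

View pics/w2.png

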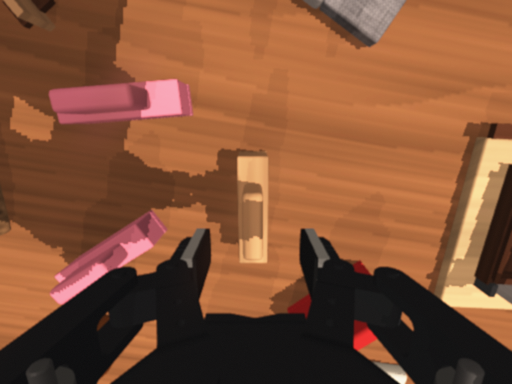

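The block sits centred between the fingers, at about column 253. I'll go down and grip.

```bash
python3 -m crank '[[0,0,2,0],[0,0,1.5,0],[0,0,1,0],[0,0,0.5,0],[0,0,0,0],[0,0,0,0]]'; python3 -m crank '[[0,0,0,0],[0,0,0,0],[0,0,0,0],[0,0,0,0],[0,0,0,0],[0,0,0,0],[0,0,0,0],[0,0,0,0]]' 0
```

```text
time: 3.67
tool_pos: [0.5377, -0.1802, 0.0439]
tool_rot: [0.001, 0.645, 0.764, 0.0]
contact_force: [0.9, -0.1, -0.4]
gripper_width: 0.6
time: 4.33
tool_pos: [0.5377, -0.1802, 0.0438]
tool_rot: [0.001, 0.645, 0.764, 0.0]
contact_force: [0.0, -0.9, 5.8]
gripper_width: 0.15
```

The grip holds at width 0.15, about 13 mm, which matches the rib. I'll lift, and work out the bay from the two views while doing so.

```bash
python3 -m crank '[[0,0,-1,0],[0,0,-2,0],[0,0,-3,0],[0,0,-3,0],[0,0,-3,0],[0,0,0,0]]'
python3 - <<'E'
from h import *
t=load('top0');w=load('w1')
def tri(u1,u2):
    A=[];b=[]
    for d,u in((t,u1),(w,u2)):
        r=ray(d,*u);r/=np.linalg.norm(r);M=np.eye(3)-np.outer(r,r);A.append(M);b.append(M@d['p'])
    x=np.linalg.lstsq(np.vstack(A),np.hstack(b),rcond=None)[0]
    return x,[np.hypot(*(np.array(proj(d,x))-u)) for d,u in((t,u1),(w,u2))]
T=lambda u,v:(150+u/5-.4,170+v/5-.4)
W=lambda u,v:(355+u/3.8-.4,125+v/3.8-.4)
print('noseA top inner mid',tri(T(403,128),W(248,455)))
print('noseB top inner mid',tri(T(252,145),W(510,468)))
b=[tri(T(482,42),W(20,450))]; print('board?',b)
# board corner -x,-y : c5 (85,55), z .012
print('corner',onz(w,*W(85,55),.012), onz(t,*T(515,335),.012))
# nose A width at z
for z in (.069,.072,.075):
  p,q=onz(w,*W(212,453),z),onz(w,*W(284,457),z);print(z,np.linalg.norm(p-q),(p+q)/2,yaw(p,q))
R6=np.radians(6.35);ex=np.array([np.cos(R6),np.sin(R6)]);ey=np.array([-ex[1],ex[0]])
c=np.array([.51665,.13241]);print('bay A if centre y=-80',c-.08*ey, 'expected', )
for p,n in ((tri(T(403,128),W(248,455))[0],'A'),(tri(T(252,145),W(510,468))[0],'B')): print(n,(p[:2]-c)@ex,(p[:2]-c)@ey,p[2])
E
```

```text
time: 4.83
tool_pos: [0.5401, -0.1813, 0.1703]
tool_rot: [0.005, 0.645, 0.765, 0.001]
contact_force: [1.3, -0.9, 0.7]
gripper_width: 0.149
noseA top inner mid (array([0.55665312, 0.05964701, 0.06418533]), [np.float64(0.1318293843867149), np.float64(0.3008536535840345)])
noseB top inner mid (array([0.54734218, 0.13892043, 0.06541203]), [np.float64(0.03065792323801219), np.float64(0.07021218179867432)])
board? [(array([ 0.60581769,  0.02219467, -0.00399072]), [np.float64(3.897508111521301), np.float64(7.497512484265509)])]
corner [ 0.44910693 -0.00046969  0.012     ] [0.45109104 0.00088458 0.012     ]
0.069 0.02187339357082938 [0.55519683 0.05595286 0.069     ] 96.23145361979911
0.072 0.021635148012775773 [0.55407261 0.05368303 0.072     ] 96.23145361979921
0.075 0.021396902454722103 [0.55294839 0.05141321 0.075     ] 96.23145361979903
bay A if centre y=-80 [0.52549813 0.05290081] expected
A 0.0317099876395199 -0.07674098780237673 0.06418533104830511
B 0.03122394214720505 0.00307588572892161 0.06541202996146175
```

```bash
python3 -m crank '[[2,0.4,0,0],[3.4,0.5,0,0],[3.4,0.5,0,0],[3.0,0.5,0,0],[2,0.4,0,0],[0,0,0,0.3],[0,0,0,0.25],[0,0,0,0],[0,0,0,0]]'
python3 - <<'E'
from h import *
grab('wrist','w3');s=manip.state();T=q2R(s['tool_rot']); print(s['time'],s['tool_pos'],np.degrees(np.arctan2(T[1,0],T[0,0])),T[:,2])
E
```

```text
time: 5.58
tool_pos: [0.5356, -0.0397, 0.1619]
tool_rot: [-0.001, 0.666, 0.746, -0.0]
contact_force: [0.8, -0.3, -1.7]
gripper_width: 0.153
5.6333 [ 0.53575067 -0.03993283  0.16202995] 96.44914994056302 [-1.44031636e-03  2.96023661e-04 -9.99998919e-01]
```

View pics/w3.png

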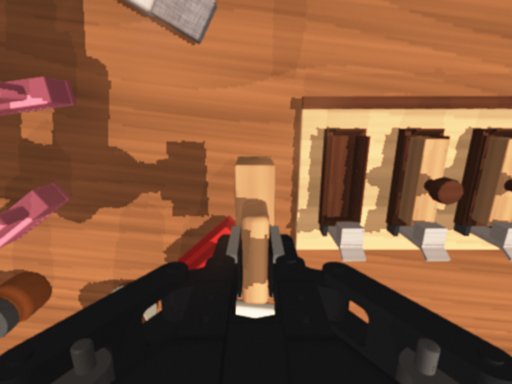

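The block is held straight at (255,230). The empty bay is at (344,185), with its nose at (350,235).

Run:
```python
from h import *
a=cv2.imread('pics/w3.png')
cv2.imwrite('pics/c6.png',cv2.resize(a[90:270,285:405],None,fx=5,fy=5,interpolation=cv2.INTER_CUBIC)[:,:600][:600*1+300][:900])
im=cv2.resize(a[90:210,285:405],None,fx=5,fy=5,interpolation=cv2.INTER_CUBIC);cv2.imwrite('pics/c6a.png',im)
im=cv2.resize(a[190:275,300:460],None,fx=5,fy=5,interpolation=cv2.INTER_CUBIC);cv2.imwrite('pics/c6b.png',im)
im=cv2.resize(a[145:325,215:295],None,fx=3.3,fy=3.3,interpolation=cv2.INTER_CUBIC);cv2.imwrite('pics/c6c.png',im)
```

```text
(no output)
```

View pics/c6a.png

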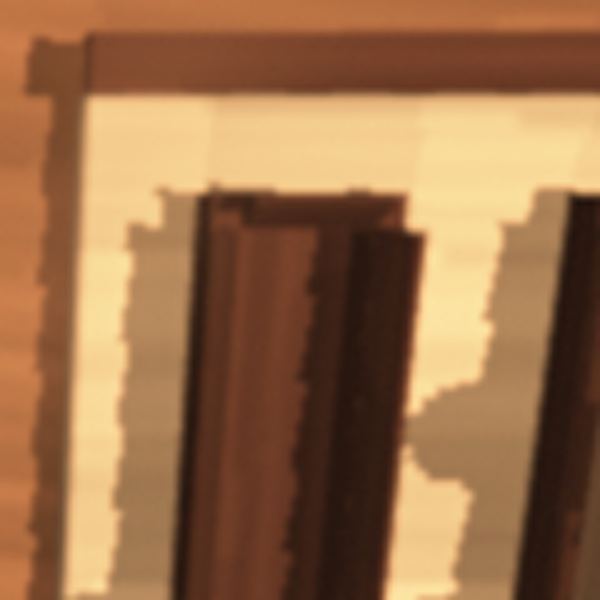

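View pics/c6b.png

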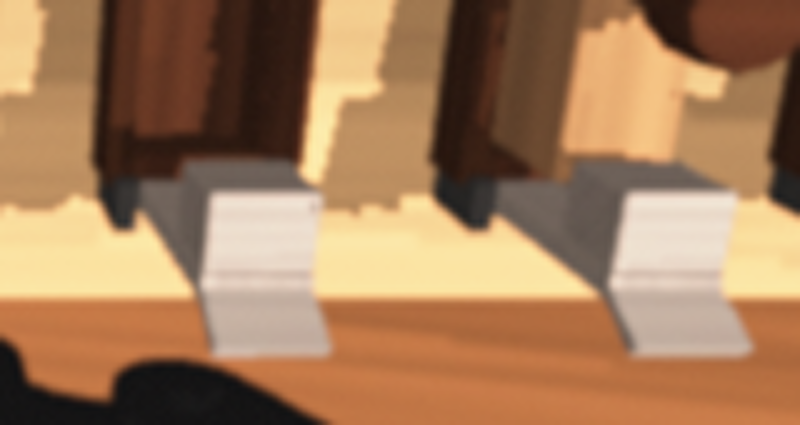

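View pics/c6c.png

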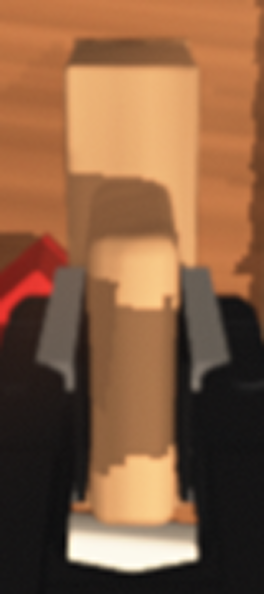

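Run:
```python
from h import *
d=load('w3')
a=lambda u,v:(285+u/5-.4,90+v/5-.4)
b=lambda u,v:(300+u/5-.4,190+v/5-.4)
c=lambda u,v:(215+u/3.3-.35,145+v/3.3-.35)
def ed(f,p,q,z):
    P,Q=onz(d,*f(*p),z),onz(d,*f(*q),z);return (P+Q)/2,np.linalg.norm(P-Q),yaw(P,Q)
for fl in (.012,.014):
  for n,p,q,z in(('A top',(210,190),(322,192),fl+.057),('A low',(182,160),(292,160),fl+.039),('B top',(625,190),(738,192),fl+.057)):
    print(fl,n,*[np.round(x,4) for x in ed(b,p,q,z)])
k1=onz(d,*a(88,95),.012);k2=onz(d,*a(65,600),.012);k3=onz(d,*a(600,95),.012);print('board corner',k1,'yaws',yaw(k1,k2),yaw(k1,k3)-90)
s=manip.state();zb=s['tool_pos'][2]-.0438
T=q2R(s['tool_rot'])
for n,p,q,z in(('sh',(65,66),(198,66),zb+.036),('bot',(78,40),(187,40),zb)):
    m,l,y=ed(c,p,q,z);print(n,m,l,y,'rel tool mm',1000*T.T@(m-s['tool_pos']))
# rib top front edge, z=zb+.068
m,l,y=ed(c,(92,521),(176,521),zb+.068);print('ribfront',l,1000*T.T@(m-s['tool_pos']))
R6=np.radians(6.35);ex=np.array([np.cos(R6),np.sin(R6)]);ey=np.array([-ex[1],ex[0]])
print('bay centre from board corner',k1[:2]+ex*(.0825-.008)+ey*(.125-.08))
mA=ed(b,(210,190),(322,192),.069)[0][:2];mL=ed(b,(182,160),(292,160),.051)[0][:2]
print('from nose',mA-.038*ex,mL-.038*ex,'from top board',np.array([.51665,.13241])-.008*ex-.08*ey)
```

```text
0.012 A top [0.5543 0.0571 0.069 ] 0.0214 95.411
0.012 A low [0.555  0.0577 0.051 ] 0.0225 96.5091
0.012 B top [0.5453 0.1359 0.069 ] 0.0217 95.4222
0.014 A top [0.5536 0.0562 0.071 ] 0.0213 95.411
0.014 A low [0.5543 0.0569 0.053 ] 0.0223 96.5091
0.014 B top [0.5446 0.1344 0.071 ] 0.0215 95.4222
board corner [0.44914768 0.00093446 0.012     ] yaws 6.501989331421082 6.487351711933627
sh [ 0.4907753  -0.04453346  0.15422995] 0.022968862482442284 96.49751040319833 rel tool mm [  0.47662647 -45.19656562   7.86340844]
bot [ 0.49104494 -0.04435957  0.11822995] 0.023166288662461607 96.49601279593081 rel tool mm [  0.60271362 -44.85877274  43.86303263]
ribfront 0.01327168346754383 [  0.97612669  21.94741715 -24.23026259]
bay centre from board corner [0.51821353 0.05389821]
from nose [0.51655297 0.05286326] [0.51724941 0.05350312] from top board [0.51754721 0.052016  ]
```

All the estimates agree. The bay centre is about (0.5173, 0.0532) with yaw 6.45°, and the tool is already in line with it. I'll move over to the start point high up, then go down.

```bash
python3 -m crank '[[1.5,-0.5,0,0],[3,-0.8,0,0],[3,-0.8,0,0],[1.9,-0.5,0,0],[0,0,0,0],[0,0,0,0],[0,0,0,0]]'
python3 - <<'E'
from h import *
s=manip.state();T=q2R(s['tool_rot']); print(s['time'],s['tool_pos'],np.degrees(np.arctan2(T[1,0],T[0,0])))
y=np.radians(6.45);ex=np.array([np.cos(y),np.sin(y),0]);
g=np.array([.5173,.0528,.012+.027+.0438])-.018*ex
print('shift cm to start',100*T.T@(g-s['tool_pos']))
E
```

```text
time: 6.22
tool_pos: [0.4999, 0.0504, 0.1628]
tool_rot: [0.0, 0.666, 0.746, -0.0]
contact_force: [0.2, -0.3, -1.2]
gripper_width: 0.149
6.2167 [0.49990814 0.05040998 0.16284727] 96.43720110641607
shift cm to start [ 0.04487243 -0.04598411  8.0047059 ]
```

```bash
python3 -m crank '[[0.04,-0.04,1.5,0],[0,0,2.5,0],[0,0,2,0],[0,0,1,0],[0,0,0.9,0],[0,0,0,0],[0,0,0,0]]'
python3 - <<'E'
from h import *
s=manip.state();T=q2R(s['tool_rot']); print(s['time'],s['tool_pos'],np.degrees(np.arctan2(T[1,0],T[0,0])))
for n in('scene','wrist','top'): grab(n,n+'4')
a=cv2.imread('pics/scene4.png');cv2.imwrite('pics/s4.png',cv2.resize(a[120:220,220:340],None,fx=5,fy=5,interpolation=cv2.INTER_CUBIC))
E
```

```text
time: 6.8
tool_pos: [0.4999, 0.0505, 0.0841]
tool_rot: [0.0, 0.667, 0.745, 0.0]
contact_force: [-0.6, 0.2, -0.6]
gripper_width: 0.148
6.8 [0.49986065 0.05054897 0.08408272] 96.39225950106486
```

View pics/s4.png

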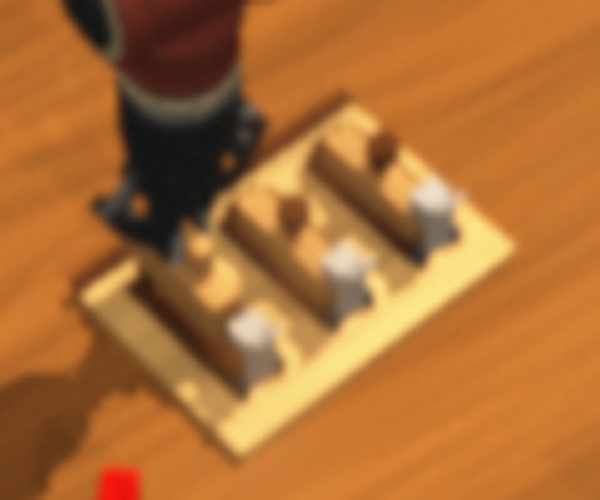

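View pics/wrist4.png

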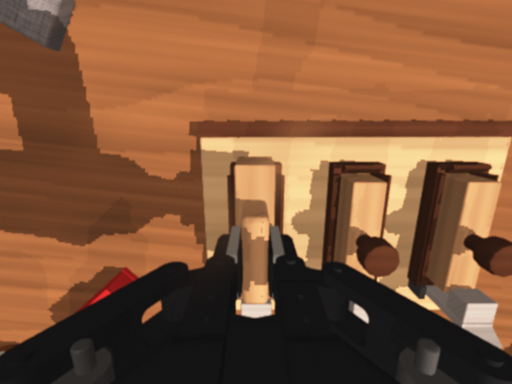

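Block and bay are in line. The lips show on both sides of the block at (232,180) and (281,180). I'll zoom in to check the lateral centring.

Run:
```python
from h import *
a=cv2.imread('pics/wrist4.png');cv2.imwrite('pics/c7.png',cv2.resize(a[115:225,190:310],None,fx=5,fy=5,interpolation=cv2.INTER_CUBIC))
```

```text
(no output)
```

View pics/c7.png

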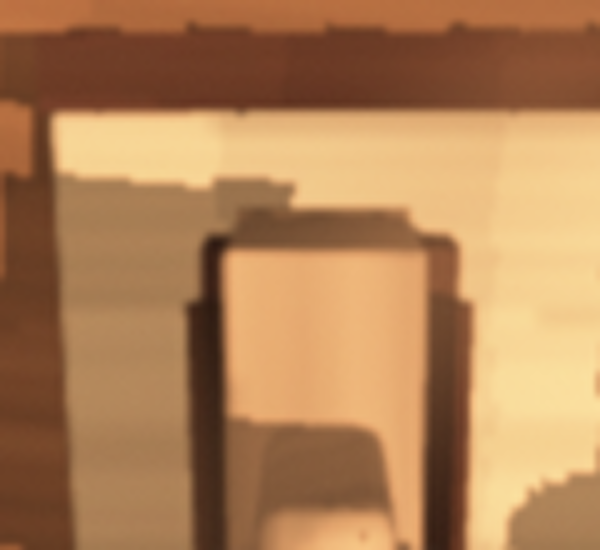

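Run:
```python
from h import *
d=load('wrist4');s=manip.state();T=q2R(s['tool_rot'])
f=lambda u,v:(190+u/5-.4,115+v/5-.4)
def rel(u,v,z): return 1000*T.T@(onz(d,*f(u,v),z)-s['tool_pos'])
zb=s['tool_pos'][2]-.0438
for n,l,r,v,z in(('longlip',190,468,400,.035),('longlip2',191,471,320,.035),('endlip',203,459,250,.035),('block',224,428,300,zb+.036),('block260',222,428,260,zb+.036)):
    L,Rr=rel(l,v,z),rel(r,v,z);print(n,np.round((L+Rr)/2,2),'w',np.round(Rr[0]-L[0],2))
print('board edge yaw rel',yaw(rel(50,112,.012),rel(600,109,.012)))
```

```text
longlip [  0.73 -15.77  50.32] w 41.9
longlip2 [  1.02 -28.1   50.29] w 41.5
endlip [  1.01 -38.55  50.26] w 37.39
block [  0.33 -39.71   7.69] w 23.42
block260 [  0.22 -44.35   7.68] w 23.45
board edge yaw rel -0.3087022081154909
```

The bay sits about 0.6 mm to the +x(tool) side of the block. I'll correct that and push the latch slowly.

```bash
python3 -m crank '[[0.06,0.3,0.05,0],[0,0.4,0,0],[0,0.35,0,0],[0,0.3,0,0],[0,0.2,0,0],[0,0.2,0,0],[0,0,0,0],[0,0,0,0],[0,0,0,0]]'
python3 - <<'E'
from h import *
s=manip.state();T=q2R(s['tool_rot']); print(s['time'],s['tool_pos'],np.degrees(np.arctan2(T[1,0],T[0,0])),s['contact_force'],T.T@s['contact_force'])
print('cm to centre',100*T.T@(np.array([.5173,.0534,.0438+.012])-s['tool_pos']))
for n in('scene','wrist'): grab(n,n+'5')
a=cv2.imread('pics/scene5.png');b=cv2.imread('pics/wrist5.png')
cv2.imwrite('pics/s5.png',np.hstack([cv2.resize(a[150:210,230:300],(400,400),interpolation=cv2.INTER_CUBIC),cv2.resize(b[115:225,190:300],(400,400),interpolation=cv2.INTER_CUBIC)]))
E
```

```text
time: 7.7
tool_pos: [0.5152, 0.0534, 0.0828]
tool_rot: [-0.002, 0.666, 0.746, -0.002]
contact_force: [-6.4, -0.6, 2.6]
gripper_width: 0.152
7.7 [0.51519139 0.05338007 0.08275181] 96.44201382152663 [-6.37243487 -0.63016393  2.580709  ] [ 0.08908154 -6.41691229 -2.54566155]
cm to centre [-0.02198489  0.22448183  2.69399185]
```

View pics/s5.png

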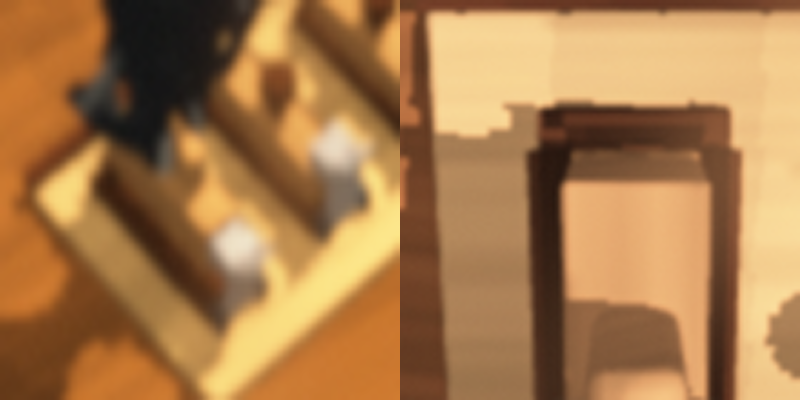

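```bash
python3 -m crank '[[0,0.2,0,0],[0,0,0,0],[0,0,0,0]]'
python3 - <<'E'
from h import *
s=manip.state();T=q2R(s['tool_rot']); print(s['time'],s['tool_pos'],T.T@s['contact_force'])
print('cm to centre',100*T.T@(np.array([.5173,.0534,.0438+.012])-s['tool_pos']))
grab('wrist','wrist6');b=cv2.imread('pics/wrist6.png')
cv2.imwrite('pics/c8.png',cv2.resize(b[115:225,190:310],None,fx=5,fy=5,interpolation=cv2.INTER_CUBIC))
E
```

```text
time: 8.05
tool_pos: [0.517, 0.0536, 0.0827]
tool_rot: [-0.002, 0.666, 0.746, -0.002]
contact_force: [-8.4, -1.2, 3.5]
gripper_width: 0.152
8.05 [0.51695339 0.05359969 0.08267477] [-0.25239432 -8.47332615 -3.40537526]
cm to centre [-0.02427408  0.04857181  2.68722663]
```

View pics/c8.png

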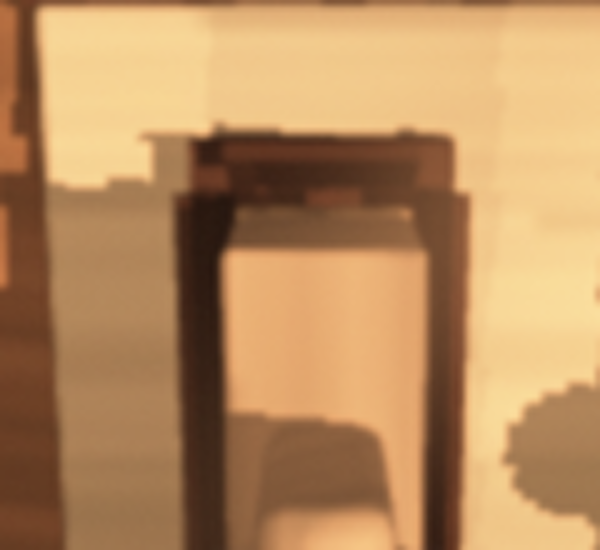

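Run:
```python
from h import *
d=load('wrist6');s=manip.state();T=q2R(s['tool_rot'])
f=lambda u,v:(190+u/5-.4,115+v/5-.4)
def rel(u,v,z): return 1000*T.T@(onz(d,*f(u,v),z)-s['tool_pos'])
zb=s['tool_pos'][2]-.0438
for n,l,r,v,z in(('longlip',179,465,400,.035),('longlip2',177,469,210,.035),('endlip outer',192,455,137,.035),('board edge',40,600,6,.012),('blk sh',222,428,248,zb+.036),('blk bot',228,420,210,zb)):
    L,Rr=rel(l,v,z),rel(r,v,z);print(n,np.round((L+Rr)/2,2),'w',np.round(Rr[0]-L[0],2),yaw(L,Rr))
```

```text
longlip [ -0.24 -15.96  47.78] w 42.64 -0.03380435523956162
longlip2 [ -0.08 -44.24  47.96] w 41.89 -0.02334923573802823
endlip outer [-1.000e-02 -5.454e+01  4.802e+01] w 37.19 -0.019539630349250586
board edge [ -0.63 -72.63  71.13] w 86.55 -0.012970089915227427
blk sh [  0.29 -45.23   8.08] w 23.53 -0.025376485681763816
blk bot [  0.08 -44.76  44.07] w 26.98 -0.02334923573797894
```

Position is within about 1 mm. I'll nudge +0.5 mm along the bay and lower gently.

```bash
python3 -m crank '[[-0.02,0.05,0.1,0],[0,0,0.3,0],[0,0,0.4,0],[0,0,0.4,0],[0,0,0.3,0],[0,0,0,0]]'; python3 -m crank '[[0,0,0.3,0],[0,0,0.3,0],[0,0,0,0]]'; python3 -c "
from h import *
s=manip.state();T=q2R(s['tool_rot']);print(s['tool_pos'],T.T@s['contact_force'],100*T.T@(np.array([.5175,.0534,.0558])-s['tool_pos']))"
```

```text
time: 8.6
tool_pos: [0.517, 0.0535, 0.0669]
tool_rot: [-0.002, 0.666, 0.746, -0.003]
contact_force: [-6.5, -0.9, 1.8]
gripper_width: 0.149
time: 8.85
tool_pos: [0.5173, 0.0536, 0.0602]
tool_rot: [-0.002, 0.666, 0.746, -0.002]
contact_force: [-2.5, -0.5, -5.0]
gripper_width: 0.154
[0.51725594 0.05359932 0.060224  ] [-0.22753138 -2.54323337  5.03617684] [-0.0227863  0.0243813  0.4422632]
```

```bash
python3 -m crank '[[0,0,0.2,0],[0,0,0.15,0],[0,0,0,0],[0,0,0,0]]'
python3 - <<'E'
from h import *
s=manip.state();T=q2R(s['tool_rot']);print(s['time'],s['tool_pos'],T.T@s['contact_force'])
for n in('scene','wrist'): grab(n,n+'7')
a=cv2.imread('pics/scene7.png');b=cv2.imread('pics/wrist7.png')
cv2.imwrite('pics/s7.png',np.hstack([cv2.resize(a[150:210,230:300],(400,400),interpolation=cv2.INTER_CUBIC),cv2.resize(b[115:225,190:300],(400,400),interpolation=cv2.INTER_CUBIC)]))
E
```

```text
time: 9.18
tool_pos: [0.5196, 0.0536, 0.0589]
tool_rot: [0.0, 0.666, 0.746, 0.0]
contact_force: [-1.2, -0.5, -4.1]
gripper_width: 0.15
9.1833 [0.5196395  0.05357563 0.05890228] [-0.340871   -1.20123518  4.14701871]
```

View pics/s7.png

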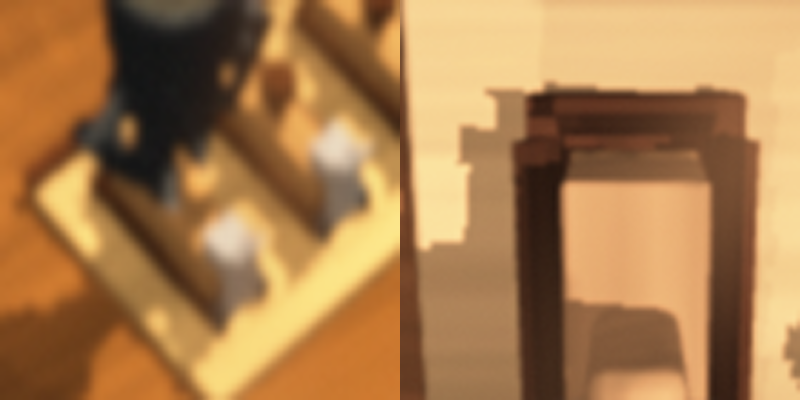

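The latch has snapped back: the side force is gone and the nose is upright. With it gone the arm crept forward about 2 mm, so I'll ease back while seating the last 3 mm.

```bash
python3 -m crank '[[0,-0.15,0,0],[0,0,0.15,0],[0,0,0.15,0],[0,0,0,0],[0,0,0,0]]'; python3 -c "
from h import *
s=manip.state();T=q2R(s['tool_rot']);print(s['tool_pos'],T.T@s['contact_force'])"
```

```text
time: 9.7
tool_pos: [0.5183, 0.0533, 0.0563]
tool_rot: [0.0, 0.666, 0.746, 0.0]
contact_force: [-0.8, 0.4, -1.2]
gripper_width: 0.148
[0.51830316 0.0533171  0.05629284] [ 0.43638595 -0.74631753  1.24848683]
```

```bash
python3 -m crank '[[0,0,0.1,0],[0,0,0,0],[0,0,0,0]]'; python3 -m crank '[[0,0,0.1,0],[0,0,0,0],[0,0,0,0]]'
```

```text
time: 9.95
tool_pos: [0.5185, 0.0533, 0.0558]
tool_rot: [0.001, 0.666, 0.746, 0.0]
contact_force: [-1.5, -1.1, 4.6]
gripper_width: 0.151
time: 10.2
tool_pos: [0.5185, 0.0532, 0.0557]
tool_rot: [0.0, 0.666, 0.746, 0.0]
contact_force: [-5.4, -1.3, 10.8]
gripper_width: 0.151
```

The block is seated: z = 0.0557 as expected, with contact at 10 N. I'll relax the push and release with a partial opening that keeps clear of the neighbours.

```bash
python3 -m crank '[[0,0,-0.1,0],[0,0,0,0],[0,0,0,0]]';  python3 -m crank '[[0,0,0,0],[0,0,0,0],[0,0,0,0],[0,0,0,0],[0,0,0,0],[0,0,0,0]]' 0.45; python3 -m crank '[[0,0,-0.5,0],[0,0,-1,0],[0,0,-2,0],[0,0,-3,0],[0,0,-3,0],[0,-3,-2,0],[0,-3.5,-1,0],[0,-3,0,0],[0,-2,0,0],[0,0,0,0]]'
python3 - <<'E'
from h import *
for n in('scene','top','wrist'): grab(n,n+'8')
a=cv2.imread('pics/scene8.png');b=cv2.imread('pics/top8.png')
cv2.imwrite('pics/s8.png',np.hstack([cv2.resize(a[130:220,225:330],(400,400),interpolation=cv2.INTER_CUBIC),cv2.resize(b[165:265,150:270],(400,400),interpolation=cv2.INTER_CUBIC)]))
E
```

```text
time: 10.45
tool_pos: [0.5185, 0.0533, 0.0558]
tool_rot: [0.0, 0.666, 0.746, 0.0]
contact_force: [-2.4, -0.3, 6.1]
gripper_width: 0.149
time: 10.95
tool_pos: [0.5177, 0.0534, 0.0545]
tool_rot: [-0.0, 0.666, 0.746, -0.0]
contact_force: [-0.7, -0.5, -0.5]
gripper_width: 0.447
time: 11.78
tool_pos: [0.4014, 0.0404, 0.1808]
tool_rot: [0.001, 0.666, 0.746, 0.0]
contact_force: [0.4, -0.1, -0.3]
gripper_width: 0.452
```

View pics/s8.png

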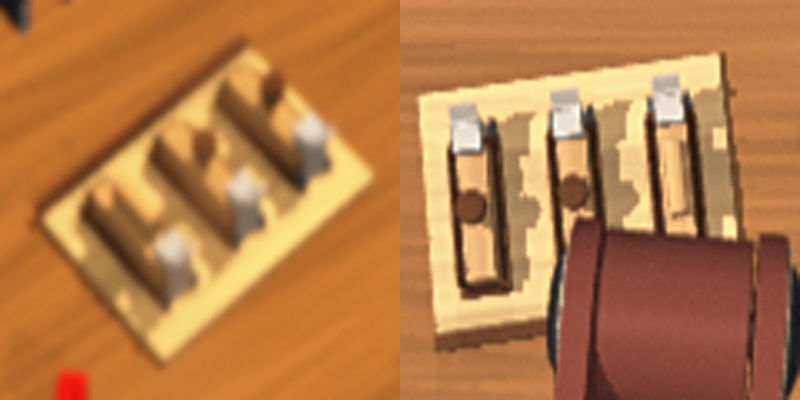

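View pics/wrist8.png

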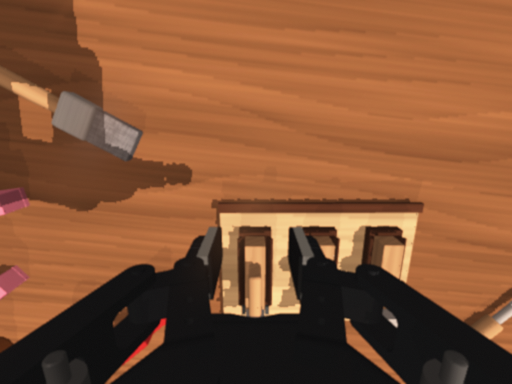

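View pics/top8.png

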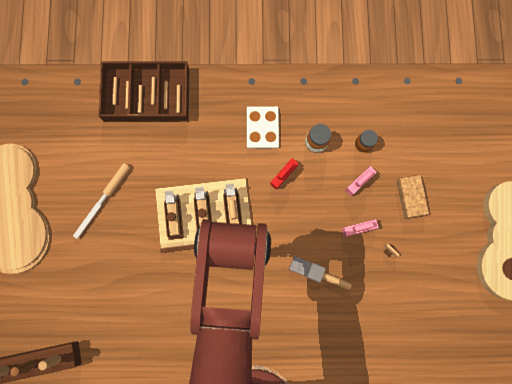

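Run:
```python
from h import *
a,b=load('top0')['img'],load('top8')['img']
g=lambda i:cv2.cvtColor(i,cv2.COLOR_RGB2GRAY)
for n,(y0,y1,x0,x1) in dict(noseA=(182,197,222,242),noseB=(185,200,192,210),noseC=(188,204,162,180),knobC=(205,222,162,182),red=(155,192,268,302),jars=(120,155,300,382),cork=(172,220,396,430),bridge=(240,262,382,404),chisel=(160,240,70,135),pink=(162,240,340,382)).items():
    A=g(a)[y0:y1,x0:x1];B=g(b)[y0-4:y1+4,x0-4:x1+4];r=cv2.matchTemplate(B,A,cv2.TM_CCOEFF_NORMED);_,m,_,l=cv2.minMaxLoc(r);print(n,round(m,3),l[0]-4,l[1]-4)
```

```text
noseA 0.976 0 0
noseB 0.999 0 0
noseC 0.999 0 0
knobC 1.0 0 0
red 0.997 0 0
jars 0.997 0 0
cork 0.998 0 0
bridge 0.998 0 0
chisel 0.998 0 0
pink 0.915 0 0
```

Nothing else has shifted; the lower score on the pinks comes from the arm's shadow. All three noses are in their closed positions, so I'll hand in.

```bash
python3 -c "
from plant import manip
print(manip.job_done(), manip.state()['time'])"
```

```text
the job is handed in; nothing more can be done
the job is handed in; nothing more can be done
```

The loose rib block is in the empty bay (the rightmost in the top view) with the latch snapped back over it. I handed the job in at about 12 s of the 34 s allowed.

- **How it went:** I gripped the block by its rib and pushed the latch open with its end at about 6–8 N. I lowered it until the latch snapped back, seated it on the floor, then released and backed away.
- **Seating:** the tool stopped at z = 0.0557 m against an expected 0.0558 m, with about 11 N of contact.
- **Last pictures:** all three latch noses are where they were at the start. The stored block in the far-left bay, the red block, jars, cork slab, bridge blank and chisel have not moved.
- **Less certain:**
  - The match on the pink blocks was weaker (0.915), most likely because the arm's shadow falls on them; they showed no shift.
  - The brush and the middle stored block's knob were only checked by eye. The middle bay's latch was measured and had not moved.
  - When the latch snapped shut, the arm crept about 2 mm forward, so I eased it back before seating.
  - My estimates of the bay centre differed by 1–2 mm.

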